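Reset the longer logger with the stylus

ROBOT

A 7-joint arm with a two-finger parallel gripper is mounted at the origin on a cart in front of the work surface, level with it; the furniture and walls round the work are solid. World frame = base frame: x ahead of the robot, y to its left, z up, the work surface at z = 0. Lengths are in m, angles in rad, forces in N, time in s.
With the tool pointing down it reaches from about 0.35 to 0.9 m from the base axis. Payload 8.1 kg.
Tool frame: the origin (TCP) lies midway between the tips of the shut fingers; the grasp point (between the pads) lies 19 mm behind it; z points along the fingers, y is the line along which they close (so a half turn about z gives the same grasp; the last joint's range is limited). The gripper opens to 92 mm and grips with 3 to 60 N. Pads are 19 mm wide; open, the fingers measure 130 mm over their backs; the gripper's body (75 mm by 190 mm) begins 47 mm behind the grasp point.
Start: joints at [-1.399, 0.434, 0.025, 1.573, -0.012, 1.134, -0.075], TCP at [0.17, 0.602, 0.227] pointing down, gripper open.
Joint ranges: [-2.62, 2.62], [-0.44, 2.09], [-1.27, 1.32], [0.08, 2.57], [-1.32, 4.46], [0.12, 2], [-2.74, 2.74]. Speed limits (rad/s): [2.22, 2.22, 3.01, 3.01, 3.14, 3.14, 3.14].

INTERFACE

Orientations are given as a rotation vector (axis times angle).
In Python, from cell import observe, get_image, camera_model, sign_off, recognise, silhouettes gives the robot as it stands.
- The arm moves only by the tool apply_moves, never from a script. Its argument "motion" is a list of rows, each an object of numbers: "x", "y", "z": the shift along the world's x, y, z in cm; "yaw": the turn about the world's z in degrees; "hand": the opening, from -1 (shut) to 1 (fully open), so that 0 is half open. In form: [{"x": .., "y": .., "z": .., "yaw": .., "hand": ..}, ...]. A call has 1 to 10 rows; each row is the pose to reach, as a shift and turn from the pose commanded when the call began; what a row does not reach only later rows make up. A row lasts 1/8 s, in which the tool goes at most 62.5 mm and 10.7 degrees, less where a joint would pass 70% of its speed; a pose out of reach is approached as far as the arm can. A call with a gripper value outside its range is refused whole. The fingers move at their own pace and stop on an object; "newtons" is the grip in N (left out, the last holds). Time passes only in rows, so rows that repeat a pose let the fingers close. It gives the time, the measured TCP pose, the force, the opening and the grip force at its end, in the units of the state.
- observe(): the state, without advancing time (a new reading comes with each control period).
- get_image(name): name is "scene" or "top" or "wrist"; returns the picture (420x560x3 uint8, blue, green, red); there is no depth.
- camera_model(name): a dict with "camera_matrix" (3x3 intrinsics, pixels), "T" (4x4, takes a point from camera to world coordinates). Camera axes: x right, y up, looking along -z (the intrinsics and any distortion apply to the point x, -y, -z); pixel columns grow to the right and rows downward; lengths in m; the calibration is good to about 2 mm. A picture is of the moment at which its call begins: read the wrist's pose just before it. camera_model takes no time and is no camera call; for the wrist camera it gives the pose at the moment of the call.
- sign_off(): hands the job in; it is judged then, once.
Trained networks look in the newest picture that a camera, given by its name, has taken for a name from the list of things; names that differ only in an ending like _2 or _b are one class to them, and where a whole thing is asked for, a point or a joint stands for the part that bears it (a point fixed in the world has none). Each returns a list of dicts, best first, with "p" (0 to 1); they miss things now and then, are a little off and sometimes report something else, mostly with a low value. They report only what shows in the picture. A call takes as long as a camera call. They do not tell look-alikes from the thing itself.
- recognise(query, camera): "rect" ([left, top, right, bottom] in pixels, round what is visible of it).
- silhouettes(query, camera): "mask" (420x560 bool, what is visible of it) and "rect" ([left, top, right, bottom] in pixels, round what is visible of it).
The state is a dict: "clock": time; "joints": joint angles; "dq": joint speeds; "joint_efforts": joint torques, N m; "position": TCP position; "ee_rot": TCP orientation; "force": force on the tool from outside, world axes, zero at the start; "ft_torque": the same for the moment, N m; "width": opening from 0.0 (shut) to 1.0 (fully open); "gripper_force": force on a finger pad.
Only numpy, scipy, OpenCV 4.12 (cv2) and the standard library are available. Lean on these libraries where they do the work, as an engineer would, in place of code of your own. Each camera call takes 0.05 s, during which the arm holds its last target. There are 200 camera calls.

TASK

Two grey temperature loggers lie on the bench. Lift the steel stylus by its knob from its stand, reach with its tip into the recessed reset button of the longer logger and hold the button right down for about a second; leave the shorter logger's button alone. Then hang the stylus back in its stand, upright on its collar as it was, and let go.

Things in the scene. Friction and masses are not known exactly. Their poses are not given: they have to be found in the camera images.
- stylus: Loose stylus, round about its own z, 101 mm tall, about 70 g, hanging upright in the stand. Its origin is the middle of the tip at the lower end, z points up along it. Steel shaft 8 mm in diameter from the tip to 55 mm; flat round steel collar 48 mm in diameter and 4 mm thick from 55 to 59 mm; above it a cylindrical grey grip knob 24 mm in diameter from 59 to 101 mm: grip it there from above, any yaw.
- stand: Fixed aluminium stand, 80 x 80 mm, 70 mm high, origin under its centre on the bench, z up. Its top plate (8 mm thick, top face at 70 mm) has one vertical through hole of 27 mm in the centre, with clear space below down to a base plate 8 mm high. The stylus hangs with its shaft in the hole and its collar lying on the plate, its tip then 15 mm above the bench.
- long_logger: The longer logger: fixed grey box, 70 mm (its x) by 130 mm (its y), 40 mm high, origin under its centre on the bench, z up. Dark display window towards its +y end, recessed button in a round well towards its -y end.
- long_logger_well (a point): Centre of the mouth of the longer logger's well, on its top face, 40 mm above the bench, 38 mm from the box's centre along its -y. The well is round, 27 mm in diameter and straight down; the button's flat face, 24 mm in diameter, fills it 14 mm below the mouth.
- long_logger_reset (a joint): Travel of the longer logger's button, m, straight down: 0 up, 0.005 fully down. A spring of 1 N at the start and 3.5 N when fully down brings it back up.
- short_logger_reset (a joint): The same button (same well, depth, travel and spring) of the shorter logger, a fixed grey box 70 x 75 mm, 40 mm high, also with a display. Not to be pressed; 0 up, 0.005 fully down.
Mind the look-alikes: they are no part of the job. Leave any blue look-alike of the stylus alone.

How it is judged:
By the outcome, as a careful person would: the job done as asked, in the order asked, and still so for the second after the job is handed in, with the robot touching nothing.
It also fails if it takes over 46 s, if anything falls off the work surface, if the arm or the gripper's body presses on something with over 40 N, if the wrist force passes 120 N, or if a joint passes its speed limit or range.

## Working session

There is one attempt and no reset: what is moved stays moved. The work goes in short steps, Python scripts to look and compute and a tool call to move; the robot and the scene stay as the last step left them, time stands still between calls to the robot, and variables do not carry over. Pictures are saved under pics/ and viewed, at most 10 in all, crops included, and the job is handed in when it is done.

Besides the shell and the picture viewer there is one more tool, called after "Call:" as name([rows], argument=value, ...), one row to a line, values as JSON. apply_moves: Moves the arm, as the interface text tells. Its arguments: {"type":"object","properties":{"motion":{"type":"array","items":{"type":"object","properties":{"x":{"type":"number"},"y":{"type":"number"},"z":{"type":"number"},"yaw":{"type":"number"},"hand":{"type":"number"}}}},"newtons":{"type":"number"}},"required":["motion"]}

```bash
mkdir -p pics; python3 - <<'E'
from cell import *
import cv2,numpy as np
s=observe();print(s)
for c in("scene","top"):
    im=get_image(c);cv2.imwrite(f"pics/{c}0.png",im)
    m=camera_model(c);print(c,np.round(m["T"],3).tolist(),np.round(m["camera_matrix"],1).tolist(),[k for k in m])
    for q in("stylus","stand","long_logger","short_logger_reset"):
        print(q,[(np.round(d["rect"]).tolist(),round(d["p"],2)) for d in recognise(q,c)])
E
```

```text
{'clock': 0.0, 'joints': array([-1.39859278,  0.43524797,  0.02494992,  1.57413039, -0.01160313,
        1.13404286, -0.07507321]), 'dq': array([ 1.45922615e-03, -7.64858308e-04,  7.30945014e-04, -4.50412003e-04,
       -2.69569747e-03, -3.22472943e-06, -9.49526314e-04]), 'joint_efforts': array([ 1.70365252e-04, -6.67864609e+01,  9.84794386e-01, -3.14452565e+01,
       -6.07695244e-02,  4.29816486e-02,  1.53826068e-04]), 'position': array([0.16949377, 0.60100747, 0.22591634]), 'ee_rot': array([-4.30327741e-01, -3.11188681e+00,  2.64070870e-03]), 'force': array([-0.40596042, -0.56998726,  1.58866976]), 'ft_torque': array([ 0.01661633,  0.01991071, -0.01563697]), 'gripper_force': 0.0, 'width': 0.9988440362363059}
scene [[0.799, 0.319, -0.51, -0.092], [-0.601, 0.441, -0.666, -0.803], [0.013, 0.839, 0.544, 0.702], [0.0, 0.0, 0.0, 1.0]] [[535.6, 0.0, 284.3], [0.0, 535.6, 216.0], [0.0, 0.0, 1.0]] ['camera_matrix', 'T']
stylus [([301.0, 212.0, 322.0, 255.0], 0.85), ([340.0, 266.0, 366.0, 298.0], 0.56)]
stand [([321.0, 270.0, 381.0, 338.0], 0.88)]
long_logger [([184.0, 171.0, 234.0, 210.0], 0.91)]
short_logger_reset []
top [[-0.023, 0.993, -0.115, 0.345], [-1.0, -0.023, -0.001, -0.032], [-0.003, 0.115, 0.993, 1.121], [0.0, 0.0, 0.0, 1.0]] [[445.5, 0.0, 279.3], [0.0, 445.5, 202.3], [0.0, 0.0, 1.0]] ['camera_matrix', 'T']
stylus [([380.0, 197.0, 400.0, 213.0], 0.84), ([300.0, 172.0, 320.0, 194.0], 0.6)]
stand [([368.0, 192.0, 410.0, 228.0], 0.6)]
long_logger [([140.0, 180.0, 199.0, 220.0], 0.59)]
short_logger_reset [([266.0, 200.0, 276.0, 208.0], 0.54)]
```

View pics/scene0.png

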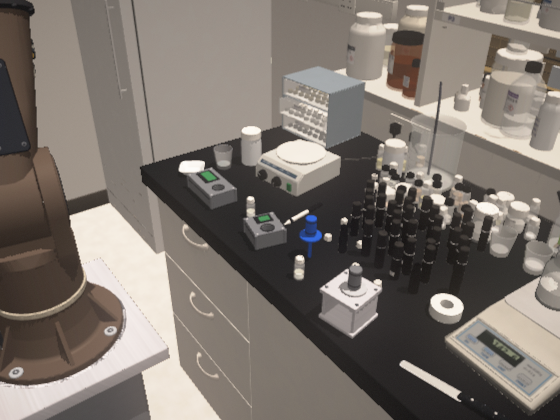

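View pics/top0.png

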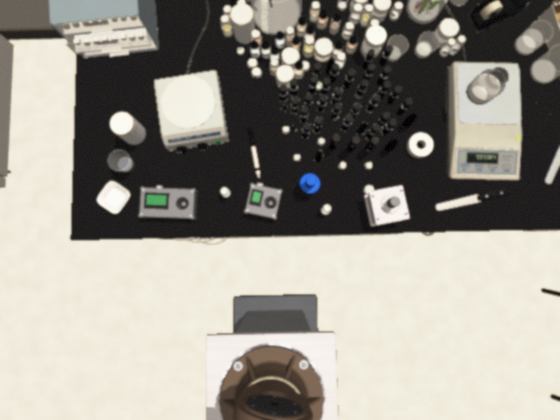

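The top view shows the long logger at (168,202) with its well at about (183,203), and the short logger at (263,201). The steel stylus is in the stand at (390,206); the blue look-alike is at (310,184). I choose the grey knob in the stand and the longer box. Next I'll crop close on these and measure.

```bash
cat > h.py <<'E'
import numpy as np,cv2
from cell import *
def ray(c,uv,z,m=None):
    m=m or camera_model(c);K=m["camera_matrix"];T=m["T"]
    d=np.linalg.solve(K,[uv[0],uv[1],1.]);d=T[:3,:3]@[d[0],-d[1],-d[2]];o=T[:3,3]
    return o+d*(z-o[2])/d[2]
def proj(c,p,m=None):
    m=m or camera_model(c);T=m["T"];q=T[:3,:3].T@(np.array(p)-T[:3,3]);q=m["camera_matrix"]@[q[0],-q[1],-q[2]];return q[:2]/q[2]
def cen(m): return np.argwhere(m).mean(0)[::-1]
E
python3 - <<'E'
from h import *
t=cv2.imread("pics/top0.png");s=cv2.imread("pics/scene0.png")
r=lambda i,a,b,c,d:cv2.resize(i[b:d,a:c],(400,300),interpolation=cv2.INTER_CUBIC)
cv2.imwrite("pics/crop0.png",np.vstack([np.hstack([r(t,130,172,210,232),r(t,350,177,430,237)]),np.hstack([r(s,170,160,250,220),r(s,310,260,390,320)])]))
get_image("top");get_image("scene")
for c in("top","scene"):
  for q,z in(("stylus",.1),("stand",.07),("long_logger",.04),("long_logger_reset",.03),("long_logger_well",.04)):
    for d in silhouettes(q,c):
        print(c,q,round(d["p"],2),np.round(d["rect"]),cen(d["mask"]).round(1),ray(c,cen(d["mask"]),z).round(4), cv2.minAreaRect(np.argwhere(d["mask"])[:,::-1].astype(np.float32)))
E
```

```text
top stylus 0.72 [379. 192. 401. 212.] [390.9 203.2] [ 0.4546 -0.2886  0.1   ] ((391.0, 203.0), (20.0, 20.0), 90.0)
top stylus 0.67 [301. 172. 319. 194.] [309.7 183.1] [ 0.5058 -0.1031  0.1   ] ((309.5, 183.0), (18.0, 19.0), 90.0)
top stand 0.62 [366. 188. 410. 227.] [385.4 206.5] [ 0.4502 -0.2827  0.07  ] ((386.563720703125, 205.8024139404297), (34.970272064208984, 40.22354507446289), 78.11134338378906)
top long_logger 0.8 [141. 183. 202. 219.] [168.  202.9] [0.4745 0.2405 0.04  ] ((168.3979034423828, 202.06324768066406), (56.56858825683594, 31.61577796936035), 1.9091525077819824)
top long_logger_well 0.68 [138. 183. 199. 221.] [168.2 202.5] [0.4754 0.24   0.04  ] ((168.43348693847656, 201.56236267089844), (56.61570739746094, 32.62818908691406), 1.847610354423523)
scene stylus 0.97 [302. 214. 321. 256.] [310.5 232.2] [ 0.4785 -0.1427  0.1   ] ((310.12066650390625, 234.94825744628906), (20.98357391357422, 39.924495697021484), 21.801410675048828)
scene stylus 0.71 [341. 268. 365. 299.] [354.  282.4] [ 0.4426 -0.3058  0.1   ] ((353.5, 280.5), (31.0, 25.0), 90.0)
scene stylus 0.3 [184. 166. 239. 210.] [211.9 187.3] [0.4112 0.1246 0.1   ] ((211.50003051757812, 186.50001525878906), (53.740108489990234, 32.52690887451172), 45.0)
scene stand 0.75 [322. 268. 379. 338.] [348.6 305.1] [ 0.42 -0.32  0.07] ((348.8621826171875, 300.94024658203125), (62.523284912109375, 58.522979736328125), 32.905242919921875)
scene long_logger 0.83 [185. 170. 236. 209.] [211.6 187.2] [0.4611 0.2179 0.04  ] ((211.5119171142578, 186.51251220703125), (50.55172348022461, 31.96551513671875), 46.397178649902344)
scene long_logger_well 0.97 [186. 167. 236. 206.] [211.6 187.1] [0.4612 0.218  0.04  ] ((211.6334991455078, 186.8031463623047), (53.81381607055664, 32.355560302734375), 42.273685455322266)
```

View pics/crop0.png

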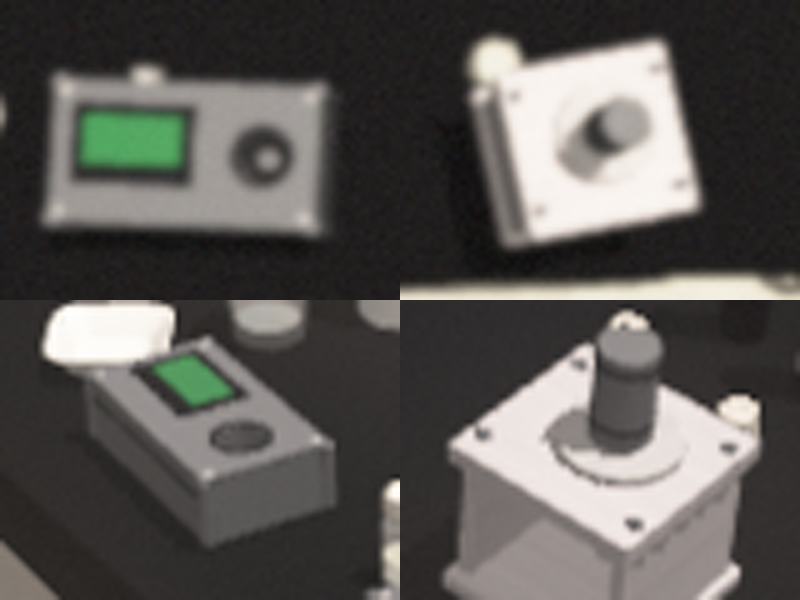

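The crops confirm the choice. At top left is the longer logger, with its display to the left (+y) and its well at top pixel (182,203). At top right is the grey steel knob, its top face at about (395.5,201.5), in the stand. In the scene view the well is at (218,187) and the knob top at (355.5,270).

```bash
python3 - <<'E'
from h import *
for n,z,a,b in(("knobtop",.116,(395.4,201.4),(355.4,269.8)),("plate",.07,(389.4,205.8),(351.2,289.4)),("well",.04,(181.9,202.7),(218,187))):
    print(n,ray("top",a,z).round(4),ray("scene",b,z).round(4))
s=observe();print(s["position"],np.degrees(np.arctan2(*(lambda R:(R[1,1],R[0,1]))(cv2.Rodrigues(s["ee_rot"])[0]))))
m=camera_model("wrist");print(m["T"].round(3),m["camera_matrix"].round(0))
E
```

```text
knobtop [ 0.4567 -0.295   0.116 ] [ 0.4538 -0.2955  0.116 ]
plate [ 0.4517 -0.2923  0.07  ] [ 0.4518 -0.2923  0.07  ]
well [0.4742 0.2065 0.04  ] [0.4743 0.2095 0.04  ]
[0.16962915 0.60154738 0.22673757] 74.25180712594911
[[ 0.272 -0.928 -0.256  0.1  ]
 [ 0.962  0.262  0.073  0.62 ]
 [-0.001 -0.266  0.964  0.385]
 [ 0.     0.     0.     1.   ]] [[330.   0. 276.]
 [  0. 330. 211.]
 [  0.   0.   1.]]
```

Call:
apply_moves([
  {"x": 4.6, "y": -4, "z": 0.5, "yaw": -7},
  {"x": 9.2, "y": -8, "z": 1, "yaw": -14},
  {"x": 13.8, "y": -12, "z": 1.5, "yaw": -21},
  {"x": 18.4, "y": -16, "z": 2, "yaw": -28},
  {"x": 23, "y": -20, "z": 2, "yaw": -35},
  {"x": 24.5, "y": -25, "z": 2, "yaw": -42},
  {"x": 26, "y": -30, "z": 2, "yaw": -50},
  {"x": 26, "y": -35, "z": 2, "yaw": -60},
  {"x": 26, "y": -38, "z": 2, "yaw": -70},
  {"x": 26, "y": -38, "z": 2, "yaw": -70},
])

```text
schema error: expected keys x, y, z, yaw, hand
```

```bash
python3 - <<'E'
from h import *
m=camera_model("wrist");im=get_image("wrist");cv2.imwrite("pics/w1.png",im)
s=observe();print(s["clock"],s["position"],s["force"],proj("wrist",(.474,.208,.04),m))
E
```

```text
1.15 [0.16960278 0.60154786 0.22675437] [-0.02336762 -0.35433397  0.60400739] [ 63.29935342 471.93566782]
```

View pics/w1.png

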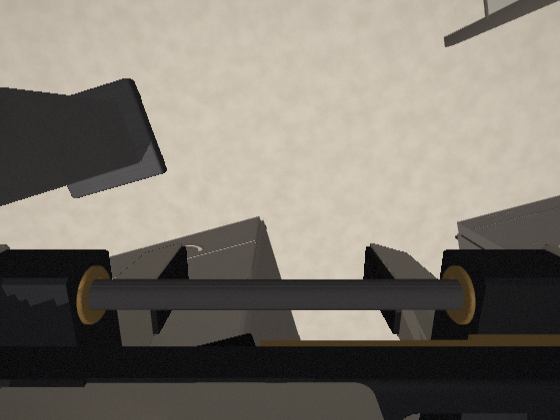

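The move was refused because every row needs "hand". The picture shows only the floor and the gripper bar (rows 250-400), and the camera sees the side opposite image bottom. I'll redo the move with all keys and stop slightly beyond the well.

Call:
apply_moves([
  {"x": 4.6, "y": -4, "z": 0.5, "yaw": -7, "hand": 1},
  {"x": 9.2, "y": -8, "z": 1, "yaw": -14, "hand": 1},
  {"x": 13.8, "y": -12, "z": 1.5, "yaw": -21, "hand": 1},
  {"x": 18.4, "y": -16, "z": 2, "yaw": -28, "hand": 1},
  {"x": 23, "y": -20, "z": 2, "yaw": -35, "hand": 1},
  {"x": 25, "y": -26, "z": 2, "yaw": -42, "hand": 1},
  {"x": 27, "y": -32, "z": 2, "yaw": -50, "hand": 1},
  {"x": 29, "y": -38, "z": 2, "yaw": -60, "hand": 1},
  {"x": 30, "y": -44, "z": 2, "yaw": -70, "hand": 1},
  {"x": 30, "y": -46, "z": 2, "yaw": -74, "hand": 1},
])

```text
clock: 2.4
position: [0.4703, 0.1373, 0.2472]
ee_rot: [2.226, 2.215, 0.0]
force: [-1.2, -0.6, 0.6]
width: 1.0
gripper_force: 0.0
```

```bash
python3 - <<'E'
from h import *
m=camera_model("wrist");im=get_image("wrist");cv2.imwrite("pics/w2.png",im)
s=observe();print(s["clock"],s["position"],s["ee_rot"],s["dq"].round(2),proj("wrist",(.474,.208,.04),m))
np.save("w2.npy",m)
E
```

```text
2.45 [0.46996056 0.13642275 0.24710994] [ 2.22919911e+00  2.21251315e+00 -3.42203706e-04] [-0.03  0.02 -0.06 -0.03 -0.01  0.    0.05] [278.97555068 119.02987353]
```

View pics/w2.png

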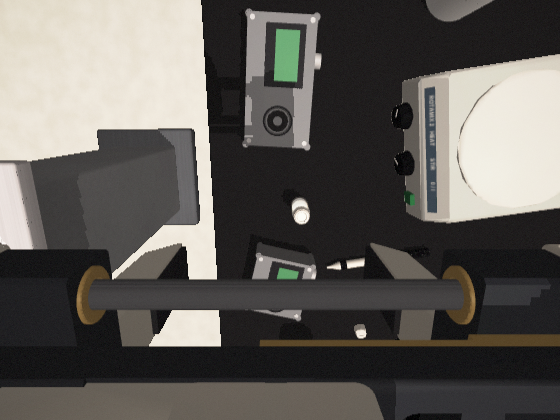

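The well shows at (277.5,121.5), within about 2 px of where I predicted it, so the calibration holds. The short logger is at (285,285). I'm moving on to above the stylus.

Call:
apply_moves([
  {"x": 0, "y": -5, "z": 0, "yaw": 0, "hand": 1},
  {"x": 0, "y": -11, "z": 0, "yaw": 0, "hand": 1},
  {"x": 0, "y": -17, "z": 0, "yaw": 0, "hand": 1},
  {"x": -0.5, "y": -23, "z": 0, "yaw": 0, "hand": 1},
  {"x": -1, "y": -29, "z": 0, "yaw": 0, "hand": 1},
  {"x": -1.5, "y": -35, "z": 0, "yaw": 0, "hand": 1},
  {"x": -1.5, "y": -40, "z": 0, "yaw": 0, "hand": 1},
  {"x": -1.5, "y": -43.5, "z": 0, "yaw": 0, "hand": 1},
  {"x": -1.5, "y": -43.5, "z": 0, "yaw": 0, "hand": 1},
  {"x": -1.5, "y": -43.5, "z": 0, "yaw": 0, "hand": 1},
])

```text
clock: 3.7
position: [0.4554, -0.2918, 0.2464]
ee_rot: [-2.213, -2.228, -0.001]
force: [-0.2, 0.0, -0.7]
width: 1.004
gripper_force: 0.0
```

```bash
python3 - <<'E'
from h import *
m=camera_model("wrist");im=get_image("wrist");cv2.imwrite("pics/w3.png",im)
s=observe();print(s["clock"],s["position"],s["ee_rot"],s["force"],proj("wrist",(.4545,-.2945,.116),m),proj("wrist",(.4545,-.2945,.07),m))
np.save("w3.npy",m)
m=np.load("w2.npy",allow_pickle=True).item();print(ray("wrist",(277.5,121.5),.04,m))
c=np.array([ray("wrist",p,.04,m) for p in((248,12),(319,17),(308,149),(245,145))]);print(c.round(4), c.mean(0))
E
```

```text
3.75 [ 0.45544287 -0.29152017  0.24645355] [-2.21255702e+00 -2.22903712e+00 -9.72990305e-04] [ 0.18609672  0.772121   -0.32833139] [275.09566502 203.57386675] [275.17954902 192.73062446]
[0.4724156  0.20546281 0.04      ]
[[0.4437 0.3098 0.04  ]
 [0.5138 0.305  0.04  ]
 [0.5056 0.1763 0.04  ]
 [0.4369 0.1809 0.04  ]] [0.47502867 0.24299665 0.04      ]
```

View pics/w3.png

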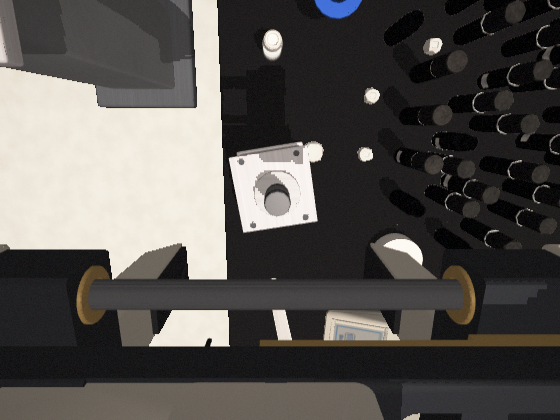

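The knob top is at (277.5,203) and the plate centre at about (274,189), both within 2–3 mm of my estimates. Nothing is in the fingers' way, so I'll descend and grip.

Call:
apply_moves([
  {"x": 0, "y": -0.2, "z": -5, "yaw": 0, "hand": 1},
  {"x": 0, "y": -0.2, "z": -10, "yaw": 0, "hand": 1},
  {"x": 0, "y": -0.2, "z": -14, "yaw": 0, "hand": 1},
  {"x": 0, "y": -0.2, "z": -16.6, "yaw": 0, "hand": 1},
  {"x": 0, "y": -0.2, "z": -16.6, "yaw": 0, "hand": 1},
  {"x": 0, "y": -0.2, "z": -16.6, "yaw": 0, "hand": -0.3},
  {"x": 0, "y": -0.2, "z": -16.6, "yaw": 0, "hand": -0.8},
  {"x": 0, "y": -0.2, "z": -16.6, "yaw": 0, "hand": -0.8},
  {"x": 0, "y": -0.2, "z": -16.6, "yaw": 0, "hand": -0.8},
  {"x": 0, "y": -0.2, "z": -16.6, "yaw": 0, "hand": -0.8},
], newtons=25)

```text
clock: 5.0
position: [0.4547, -0.2955, 0.0809]
ee_rot: [2.216, 2.226, 0.0]
force: [-0.2, 0.3, -0.8]
width: 0.505
gripper_force: 0.0
```

Call:
apply_moves([
  {"x": 0, "y": 0, "z": 0, "yaw": 0, "hand": -0.8},
  {"x": 0, "y": 0, "z": 0, "yaw": 0, "hand": -0.8},
  {"x": 0, "y": 0, "z": 0, "yaw": 0, "hand": -0.8},
  {"x": 0, "y": 0, "z": 0, "yaw": 0, "hand": -0.8},
  {"x": 0, "y": 0, "z": 0, "yaw": 0, "hand": -0.8},
  {"x": 0, "y": 0, "z": 0, "yaw": 0, "hand": -0.8},
])

```text
clock: 5.75
position: [0.4546, -0.2955, 0.0807]
ee_rot: [2.217, 2.226, -0.0]
force: [-0.5, 0.1, 0.0]
width: 0.257
gripper_force: 25.0
```

Call:
apply_moves([
  {"x": 0, "y": 0, "z": 3, "yaw": 0, "hand": -0.8},
  {"x": 0, "y": 0, "z": 7, "yaw": 0, "hand": -0.8},
  {"x": 0, "y": 0, "z": 12, "yaw": 0, "hand": -0.8},
  {"x": 0, "y": 0, "z": 16, "yaw": 0, "hand": -0.8},
  {"x": 0, "y": 0, "z": 16, "yaw": 0, "hand": -0.8},
  {"x": 0, "y": 0, "z": 16, "yaw": 0, "hand": -0.8},
])

```text
clock: 6.5
position: [0.4543, -0.295, 0.24]
ee_rot: [-2.216, -2.226, -0.0]
force: [0.1, 0.7, -1.7]
width: 0.256
gripper_force: 25.0
```

```bash
python3 - <<'E'
from h import *
im=get_image("scene")
s=observe();p=s["position"];print(s["clock"],p,s["ee_rot"],s["force"],s["width"],s["gripper_force"])
for dz in(0,-.0657): print(proj("scene",p+[0,0,dz]))
u,v=map(int,proj("scene",p));u=max(u-60,0);v=max(v-40,0);print(u,v)
cv2.imwrite("pics/s4.png",cv2.resize(im[v:v+150,u:u+200],None,fx=4,fy=4,interpolation=cv2.INTER_CUBIC))
E
```

```text
6.55 [ 0.45403749 -0.29477751  0.23951926] [-2.21502767e+00 -2.22509699e+00  6.57217232e-04] [ 0.32540009 -0.1930053  -1.54514318] 0.25625602680449416 24.999913573265076
[361.67127384 209.83196678]
[358.11774168 242.70256951]
301 169
```

View pics/s4.png

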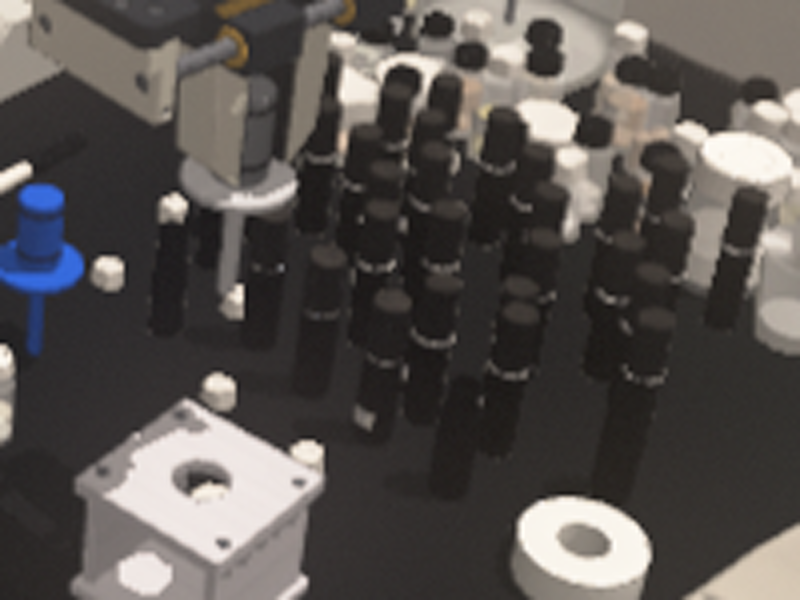

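The stylus is held upright. Its tip at crop (228,295), which is scene (358,242.7), falls exactly where I predicted. The empty hole shows at crop (203,482). I'm carrying it to the well.

Call:
apply_moves([
  {"x": 0, "y": 4, "z": 0, "yaw": 0, "hand": -0.8},
  {"x": 0, "y": 10, "z": 0, "yaw": 0, "hand": -0.8},
  {"x": 0.3, "y": 16, "z": 0, "yaw": 0, "hand": -0.8},
  {"x": 0.6, "y": 22, "z": 0, "yaw": 0, "hand": -0.8},
  {"x": 1, "y": 28, "z": 0, "yaw": 0, "hand": -0.8},
  {"x": 1.4, "y": 34, "z": 0, "yaw": 0, "hand": -0.8},
  {"x": 1.9, "y": 40, "z": 0, "yaw": 0, "hand": -0.8},
  {"x": 1.9, "y": 45, "z": 0, "yaw": 0, "hand": -0.8},
  {"x": 1.9, "y": 48.5, "z": 0, "yaw": 0, "hand": -0.8},
  {"x": 1.9, "y": 50.1, "z": 0, "yaw": 0, "hand": -0.8},
])

```text
clock: 7.8
position: [0.4726, 0.2073, 0.2392]
ee_rot: [-2.213, -2.229, 0.004]
force: [0.3, -1.0, -0.2]
width: 0.254
gripper_force: 25.0
```

Call:
apply_moves([
  {"x": 0, "y": 0, "z": -4, "yaw": 0, "hand": -0.8},
  {"x": 0, "y": 0, "z": -8, "yaw": 0, "hand": -0.8},
  {"x": 0, "y": 0, "z": -11.5, "yaw": 0, "hand": -0.8},
  {"x": 0, "y": 0, "z": -11.5, "yaw": 0, "hand": -0.8},
  {"x": 0, "y": 0, "z": -11.5, "yaw": 0, "hand": -0.8},
])

```text
clock: 8.43
position: [0.4743, 0.2049, 0.1266]
ee_rot: [2.218, 2.224, 0.001]
force: [-0.2, -0.2, -0.1]
width: 0.255
gripper_force: 25.0
```

```bash
python3 - <<'E'
from h import *
im=get_image("scene")
s=observe();p=s["position"];print(s["clock"],p,s["ee_rot"],s["force"],s["width"],s["gripper_force"])
t=proj("scene",p-[0,0,.0657]);print(t,ray("scene",t,.04),proj("scene",(p[0],p[1],.04)))
u,v=t.astype(int)-[60,60];print(u,v)
cv2.imwrite("pics/s5.png",cv2.resize(im[v:v+100,u:u+120],None,fx=6,fy=6,interpolation=cv2.INTER_CUBIC))
E
```

```text
8.475 [0.47458963 0.20529208 0.12701727] [2.21708158 2.22484988 0.00250783] [ 0.42512602 -0.3832661  -0.4975695 ] 0.2574945543262657 24.999919831752777
[218.49335292 180.09013927] [0.49344408 0.23880633 0.04      ] [218.96109347 187.65439812]
158 120
```

View pics/s5.png

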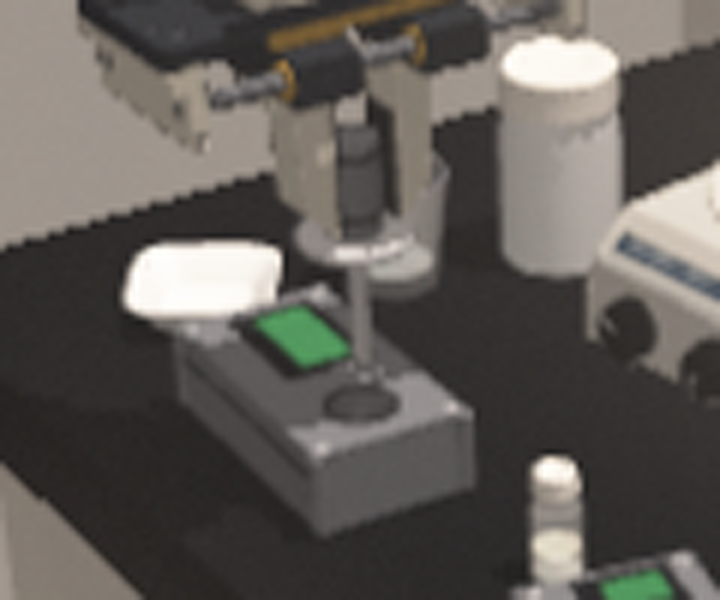

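The tip is aligned over the well mouth: crop (361,402) is scene (218.2,187), against a predicted (219,187.7). I'll descend into the well.

Call:
apply_moves([
  {"x": -0.1, "y": 0.05, "z": -1.5, "yaw": 0, "hand": -0.8},
  {"x": -0.1, "y": 0.05, "z": -3.0, "yaw": 0, "hand": -0.8},
  {"x": -0.1, "y": 0.05, "z": -3.7, "yaw": 0, "hand": -0.8},
  {"x": -0.1, "y": 0.05, "z": -3.9, "yaw": 0, "hand": -0.8},
  {"x": -0.1, "y": 0.05, "z": -3.9, "yaw": 0, "hand": -0.8},
], newtons=40)

```text
clock: 9.1
position: [0.4723, 0.206, 0.0867]
ee_rot: [-2.216, -2.226, 0.001]
force: [-0.3, 0.6, 1.7]
width: 0.255
gripper_force: 40.0
```

Call:
apply_moves([
  {"x": 0, "y": 0, "z": -0.15, "yaw": 0, "hand": -0.8},
  {"x": 0, "y": 0, "z": -0.25, "yaw": 0, "hand": -0.8},
  {"x": 0, "y": 0, "z": -0.25, "yaw": 0, "hand": -0.8},
])

```text
clock: 9.48
position: [0.4729, 0.2063, 0.0858]
ee_rot: [-2.216, -2.226, -0.002]
force: [-6.7, -1.0, 23.8]
width: 0.257
gripper_force: 40.1
```

Call:
apply_moves([
  {"x": 0, "y": 0, "z": 0.05, "yaw": 0, "hand": -0.8},
  {"x": 0, "y": 0, "z": 0.05, "yaw": 0, "hand": -0.8},
  {"x": 0, "y": 0, "z": 0.05, "yaw": 0, "hand": -0.8},
  {"x": 0, "y": 0, "z": 0.05, "yaw": 0, "hand": -0.8},
])

```text
clock: 9.98
position: [0.4728, 0.2063, 0.086]
ee_rot: [-2.216, -2.226, -0.002]
force: [-5.2, -1.7, 19.1]
width: 0.254
gripper_force: 40.1
```

Call:
apply_moves([
  {"x": 0, "y": 0, "z": 0, "yaw": 0, "hand": -0.8},
  {"x": 0, "y": 0, "z": 0, "yaw": 0, "hand": -0.8},
  {"x": 0, "y": 0, "z": 0, "yaw": 0, "hand": -0.8},
])

```text
clock: 10.35
position: [0.4728, 0.2063, 0.086]
ee_rot: [-2.216, -2.226, -0.002]
force: [-4.8, -1.5, 19.3]
width: 0.256
gripper_force: 40.1
```

Call:
apply_moves([
  {"x": 0, "y": 0, "z": 2, "yaw": 0, "hand": -0.8},
  {"x": 0, "y": 0, "z": 6, "yaw": 0, "hand": -0.8},
  {"x": 0, "y": 0, "z": 11, "yaw": 0, "hand": -0.8},
  {"x": 0, "y": 0, "z": 15.5, "yaw": 0, "hand": -0.8},
  {"x": 0, "y": -4, "z": 15.5, "yaw": 0, "hand": -0.8},
  {"x": 0, "y": -10, "z": 15.5, "yaw": 0, "hand": -0.8},
  {"x": -0.4, "y": -16, "z": 15.5, "yaw": 0, "hand": -0.8},
  {"x": -0.8, "y": -22, "z": 15.5, "yaw": 0, "hand": -0.8},
  {"x": -1.4, "y": -28, "z": 15.5, "yaw": 0, "hand": -0.8},
  {"x": -1.9, "y": -34, "z": 15.5, "yaw": 0, "hand": -0.8},
])

```text
clock: 11.6
position: [0.4533, -0.1359, 0.24]
ee_rot: [2.216, 2.226, 0.001]
force: [0.6, -0.8, -0.6]
width: 0.256
gripper_force: 40.0
```

Call:
apply_moves([
  {"x": 0, "y": -6, "z": 0, "yaw": 0, "hand": -0.8},
  {"x": 0, "y": -12, "z": 0, "yaw": 0, "hand": -0.8},
  {"x": 0, "y": -15.9, "z": 0, "yaw": 0, "hand": -0.8},
  {"x": 0, "y": -15.9, "z": -4, "yaw": 0, "hand": -0.8},
  {"x": 0, "y": -15.9, "z": -8, "yaw": 0, "hand": -0.8},
  {"x": 0, "y": -15.9, "z": -8, "yaw": 0, "hand": -0.8},
  {"x": 0, "y": -15.9, "z": -8, "yaw": 0, "hand": -0.8},
])

```text
clock: 12.48
position: [0.4541, -0.2935, 0.161]
ee_rot: [2.216, 2.225, 0.0]
force: [-0.0, -0.7, -0.1]
width: 0.252
gripper_force: 40.0
```

```bash
python3 - <<'E'
from h import *
im=get_image("scene")
s=observe();p=s["position"];print(s["clock"],p,s["ee_rot"],s["force"],s["width"],s["gripper_force"])
t=proj("scene",p-[0,0,.0657]);print(t,proj("scene",(p[0],p[1],.07)),proj("scene",p-[0,0,.0087]))
print(ray("scene",(351.7,289.5),.07))
u,v=t.astype(int)-[60,60];print(u,v)
cv2.imwrite("pics/s6.png",cv2.resize(im[v:v+100,u:u+120],None,fx=6,fy=6,interpolation=cv2.INTER_CUBIC))
E
```

```text
12.525 [ 0.4544542  -0.29361291  0.16136117] [2.21490818e+00 2.22478832e+00 1.01079700e-03] [ 0.33836385 -0.02692201 -0.46258039] 0.25001271232769334 39.99985992908478
[353.95957064 278.14347965] [352.76648932 289.22349897] [356.73969304 252.32477872]
[ 0.45238494 -0.293036    0.07      ]
293 218
```

View pics/s6.png

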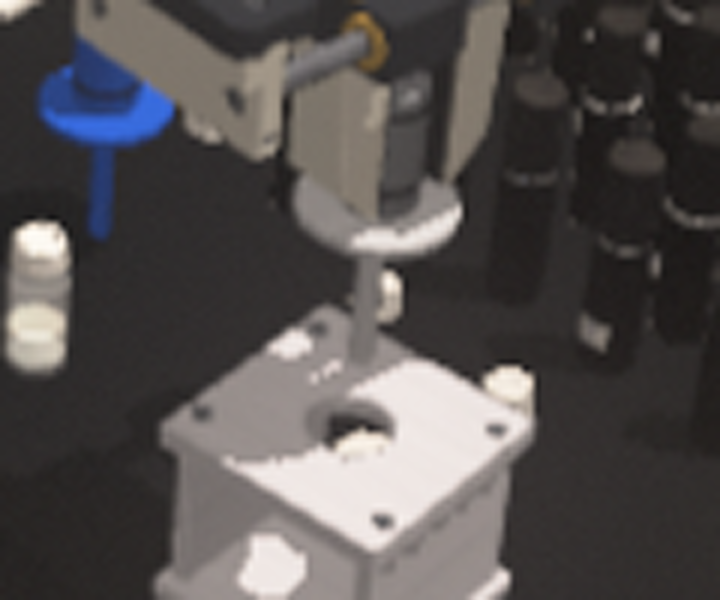

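The tip is at crop (361,360) and the hole at (352,430), aligned to within about 2 mm. I'll descend with a small correction.

Call:
apply_moves([
  {"x": -0.15, "y": 0, "z": -2, "yaw": 0, "hand": -0.8},
  {"x": -0.15, "y": 0, "z": -5, "yaw": 0, "hand": -0.8},
  {"x": -0.15, "y": 0, "z": -7, "yaw": 0, "hand": -0.8},
  {"x": -0.15, "y": 0, "z": -7.8, "yaw": 0, "hand": -0.8},
  {"x": -0.15, "y": 0, "z": -7.9, "yaw": 0, "hand": -0.8},
  {"x": -0.15, "y": 0, "z": -7.9, "yaw": 0, "hand": -0.8},
])

```text
clock: 13.28
position: [0.4528, -0.2933, 0.0818]
ee_rot: [2.215, 2.225, 0.001]
force: [0.3, -0.5, -0.7]
width: 0.251
gripper_force: 40.0
```

Call:
apply_moves([
  {"x": 0, "y": 0, "z": -0.1, "yaw": 0, "hand": -0.8},
  {"x": 0, "y": 0, "z": -0.1, "yaw": 0, "hand": -0.8},
])

```text
clock: 13.52
position: [0.4527, -0.2933, 0.0807]
ee_rot: [2.216, 2.225, 0.001]
force: [-1.1, 0.3, 4.9]
width: 0.254
gripper_force: 40.0
```

Call:
apply_moves([
  {"x": 0, "y": 0, "z": 0.03, "yaw": 0, "hand": -0.4},
  {"x": 0, "y": 0, "z": 0.03, "yaw": 0, "hand": -0.2},
  {"x": 0, "y": 0, "z": 0.03, "yaw": 0, "hand": 0},
  {"x": 0, "y": 0, "z": 0.03, "yaw": 0, "hand": 0.5},
  {"x": 0, "y": 0, "z": 0.03, "yaw": 0, "hand": 0.9},
  {"x": 0, "y": 0, "z": 0.03, "yaw": 0, "hand": 0.9},
  {"x": 0, "y": 0, "z": 0.03, "yaw": 0, "hand": 0.9},
  {"x": 0, "y": 0, "z": 0.03, "yaw": 0, "hand": 0.9},
])

```text
clock: 14.52
position: [0.4521, -0.293, 0.08]
ee_rot: [2.217, 2.226, -0.0]
force: [-0.2, -0.5, 0.7]
width: 0.947
gripper_force: 0.0
```

Call:
apply_moves([
  {"x": 0, "y": 0, "z": 2, "yaw": 0, "hand": 0.9},
  {"x": 0, "y": 0, "z": 6, "yaw": 0, "hand": 0.9},
  {"x": 0, "y": 0, "z": 11, "yaw": 0, "hand": 0.9},
  {"x": 0, "y": 0, "z": 16, "yaw": 0, "hand": 0.9},
  {"x": 0, "y": 0, "z": 16, "yaw": 0, "hand": 0.9},
  {"x": 0, "y": 0, "z": 16, "yaw": 0, "hand": 0.9},
  {"x": 0, "y": 0, "z": 16, "yaw": 0, "hand": 0.9},
])

```text
clock: 15.4
position: [0.4515, -0.2924, 0.2388]
ee_rot: [-2.215, -2.225, 0.001]
force: [0.1, 0.4, -0.3]
width: 0.943
gripper_force: 0.0
```

```bash
python3 - <<'E'
from h import *
im=get_image("scene")
s=observe();print(s["clock"],s["position"],s["width"],s["force"])
cv2.imwrite("pics/s7.png",cv2.resize(im[240:340,290:410],None,fx=6,fy=6,interpolation=cv2.INTER_CUBIC))
E
```

```text
15.45 [ 0.4515298  -0.29251504  0.23887782] 0.9496070531294205 [-0.42213295 -0.16348328  0.59925311]
```

View pics/s7.png

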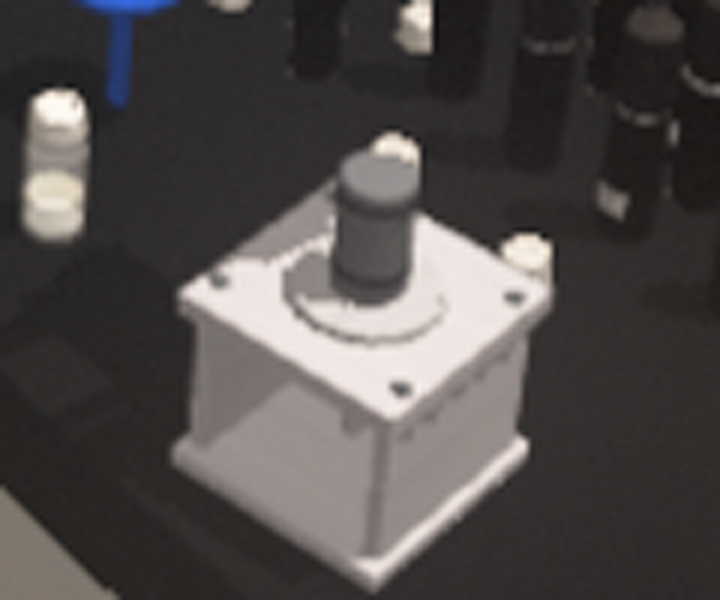

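The stylus hangs upright in the stand with its collar flat on the plate (knob top at crop (378,178)), and the gripper is clear.

```bash
python3 -c "
from cell import *
print(sign_off())"
```

```text
the job is handed in; nothing more can be done
None
```

I pressed the longer logger's reset button down to its stop with the stylus (about 19–24 N) and held it there for about a second. The stylus is back hanging upright in its stand with the gripper clear, the shorter logger and blue look-alike were left alone, and the job was handed in at about 15.5 s.

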